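# Load a hardwood blank into the hold-down cradle

### The arm

A 6-joint arm with a two-finger parallel gripper is mounted at the origin on a cart in front of the work surface, level with it; the furniture and walls round the work are solid. World frame = base frame: x ahead of the robot, y to its left, z up, the work surface at z = 0. Lengths are in m, angles in rad, forces in N, time in s.
With the tool pointing down it reaches from about 0.375 to 0.9 m from the base axis. Payload 3.1 kg.
Tool frame: the origin (TCP) lies at the centre of the arm's flange, where the gripper is bolted on; the fingertips stand 173 mm ahead of it and the grasp point (between the pads) lies 155 mm ahead of it; z points along the fingers, x is the direction in which the jaws open and shut, and the axes are right-handed (so a half turn about z gives the same grasp; the last joint's range is limited). The gripper opens to 85 mm and grips with 20 to 120 N. Pads are 22 mm wide; open, the fingers measure 114 mm over their backs; the gripper's body (76 mm by 85 mm) begins 54 mm behind the grasp point. The pads swing forward as they close: fully open they stand 13 mm farther back than shut.
Start: joints at [-1.399, 0.527, 1.433, -0, 1.181, -0.178], TCP at [0.214, -0.587, 0.405] pointing down, gripper open.
Joint ranges: [-3.08, 3.08], [-0.75, 2.2], [0.22, 2.44], [-1.43, 4.57], [0, 2.65], [-2.85, 2.85]. Speed limits (rad/s): [2.79, 2.79, 3.14, 3.14, 3.14, 3.14].

### API

Orientations are given as a unit quaternion [x, y, z, w].
In Python, from station import manip gives the robot as it stands.
- The arm moves only by the shell command python3 -m jog 'ROWS' [OPENING] [FORCE]. ROWS is JSON, a list that holds one entry, the list of rows, each a list of 4 numbers: the shift along the world's x, y, z in mm, then the turn about the world's z in degrees. A call has exactly 8 rows; each row shifts and turns the commanded pose from where the row before left it; what a row does not reach is not made up. A row lasts 1/8 s, in which the tool goes at most 62.5 mm and 10.7 degrees, less where a joint would pass 70% of its speed; a pose out of reach is approached as far as the arm can. A call is refused whole if a number of a shift passes 62.5 or a number of a turn 10.7, either way. A call with a gripper value outside its range is refused whole. OPENING is the opening in per cent of the stroke, from 0 (shut) to 100 (fully open), set as the call begins (- or left out, the last holds). The fingers move at their own pace and stop on an object; FORCE is the grip in N (left out, the last holds). Time passes only in rows, so rows that do not move let the fingers close, or fill a call up. It gives the time, the measured TCP pose, the force and the opening at its end, in the units of the state.
- manip.sense(): the state, without advancing time (a new reading comes with each control period).
- manip.snapshot(name): name is "scene" or "top" or "wrist"; returns the picture (384x512x3 uint8, red, green, blue); there is no depth.
- manip.camera_info(name): a dict with "fx", "fy", "cx", "cy" (pixels), "R" (3x3) and "t" (3): a world point X has camera coordinates R X + t. Camera axes: x right, y down, z forward; pixel columns grow to the right and rows downward; lengths in m; the calibration is good to about 2 mm. The wrist camera is an equidistant fisheye: a pixel r from the principal point sees the ray r / f radians off the axis. A picture is of the moment at which its call begins: read the wrist's pose just before it. camera_info takes no time and is no camera call; for the wrist camera it gives the pose at the moment of the call.
- manip.sign_off(): hands the job in, once; it reports no verdict.
The state is a dict: "t": time; "q": joint angles; "qd": joint speeds; "tau": joint torques, N m; "tcp_pos": TCP position; "tool_rot": TCP orientation; "force": force on the tool from outside, world axes, zero at the start; "ft_torque": the same for the moment, N m; "finger_gap": opening from 0.0 (shut) to 1.0 (fully open).
Only numpy, scipy, OpenCV 4.12 (cv2) and the standard library are available. Lean on these libraries where they do the work, as an engineer would, in place of code of your own. Each camera call takes 0.05 s, during which the arm holds its last target. There are 200 camera calls.

### The job

Load the middle-length of the three hardwood offcuts into the wooden cradle, ready for planing: hook one end under the metal lip at the cradle's far end, then lower the other end behind the near stop so that the offcut lies flat on the bed. Leave the other two offcuts where they are.

Things in the scene. Friction and masses are not known exactly. Their poses are not given: they have to be found in the camera images.
- blank: middle-length reddish-brown hardwood offcut: plain bar 45 wide, 170 long, 20 mm thick, about 0.12 kg, lying flat on the worktop, its length pointing roughly away from the robot. Origin: centre of its underside; x across its width, y along its length, z up. Grip it across the 45 mm width at mid-length; either end may go under the lip.
- long_offcut: bystander: a hardwood offcut like the blank but 50 wide, 230 long, 22 mm thick; too long for the cradle. Origin at the centre of its underside, y along its length
- short_offcut: bystander: a hardwood offcut 40 wide, 130 long, 30 mm thick. Origin at the centre of its underside, y along its length
- bed (a point): centre of the upper face of the bed (20 mm above the worktop) of the fixed light wooden cradle, 224x93 mm; x runs to its far, lip end (away from the robot, +-23 deg), y left, z up. Pocket: x -92 to 92, y -32 to 32 mm. Near stop at x=-92: 18 mm high, with side wings of that height to x=-64. Sides open from x=-64 to 64 for fingers. No springs or latch.
- lip (a point): middle of the free edge of the aluminium lip, on its underside: x=64, z=32 mm from bed, same axes. The 8 mm thick lip reaches 28 mm on to a wall at x=92; cheeks close its sides. The offcut goes in only tilted along its length, lip end lowest, by 8 to 20 deg: slide that end under the lip almost to the wall, then lower the other inside the stop; play 14 mm lengthwise, 20 sideways.

How it is judged:
By the outcome, as a careful person would: the job done as asked, in the order asked, and still so for the second after the job is handed in, with the robot touching nothing.
It also fails if it takes over 38 s, if anything falls off the work surface, if the arm or the gripper's body presses on something with over 40 N, if the wrist force passes 120 N, or if a joint passes its speed limit or range.

## Working session

There is one attempt and no reset: what is moved stays moved. The work goes in short steps, Python scripts to look and compute and a shell command to move; the robot and the scene stay as the last step left them, time stands still between calls to the robot, and variables do not carry over. Pictures are saved under pics/ and viewed, about 8 in all and at most 12, crops included, and the job is handed in when it is done.

```bash
mkdir -p pics
cat > h.py <<'E'
import numpy as np, cv2, sys
from station import manip
def snap(n,f):
    ci=manip.camera_info(n); im=np.asarray(manip.snapshot(n)); cv2.imwrite(f'pics/{f}.png',im[:,:,::-1]); return im,ci
def ray(n,ci,uv):
    R=np.array(ci['R']);t=np.array(ci['t']);x=(uv[0]-ci['cx'])/ci['fx'];y=(uv[1]-ci['cy'])/ci['fy']
    if n=='wrist':
        r=np.hypot(x,y); k=np.sin(r)/max(r,1e-9); d=np.array([x*k,y*k,np.cos(r)])
    else: d=np.array([x,y,1.])
    return -R.T@t, R.T@d
def onplane(n,ci,uv,z):
    c,d=ray(n,ci,uv); return c+d*(z-c[2])/d[2]
def proj(n,ci,X):
    c=np.array(ci['R'])@np.array(X)+np.array(ci['t'])
    if n=='wrist':
        r=np.hypot(c[0],c[1]);th=np.arctan2(r,c[2]);return ci['cx']+ci['fx']*th*c[0]/r,ci['cy']+ci['fy']*th*c[1]/r
    return ci['cx']+ci['fx']*c[0]/c[2],ci['cy']+ci['fy']*c[1]/c[2]
E
python3 - <<'E'
from h import *
a,ca=snap('top','top0'); b,cb=snap('scene','scene0')
cv2.imwrite('pics/both.png',cv2.resize(np.vstack([a,b])[:,:,::-1],None,fx=.78,fy=.78))
for n,c in(('top',ca),('scene',cb)): print(n,[round(c[k],1) for k in('fx','cx','cy')],(-np.array(c['R']).T@np.array(c['t'])).round(3),np.array(c['R']).round(2).tolist())
s=manip.sense();print(s['t'],s['tool_rot'],s['force'],s['finger_gap'])
E
```

```text
top [448.4, 255.3, 190.2] [ 0.426 -0.061  1.088] [[-0.01, -1.0, -0.01], [-0.99, 0.01, -0.15], [0.15, 0.01, -0.99]]
scene [459.2, 258.6, 188.8] [-0.034  0.638  0.999] [[-0.76, -0.65, 0.01], [-0.47, 0.54, -0.7], [0.44, -0.54, -0.72]]
0.1 [ 8.19364160e-01 -5.73272578e-01 -6.87266235e-04 -6.72182177e-04] [-0.17559545  0.016002    0.77343777] 0.9995154400918228
```

View pics/top0.png

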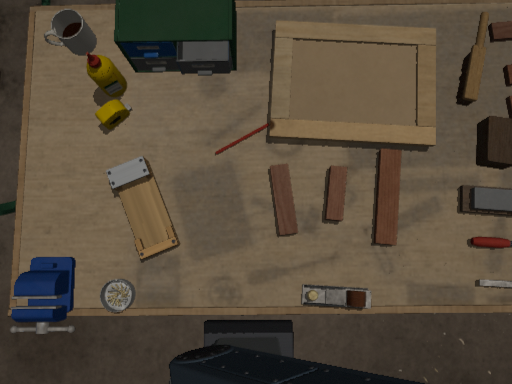

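View pics/scene0.png

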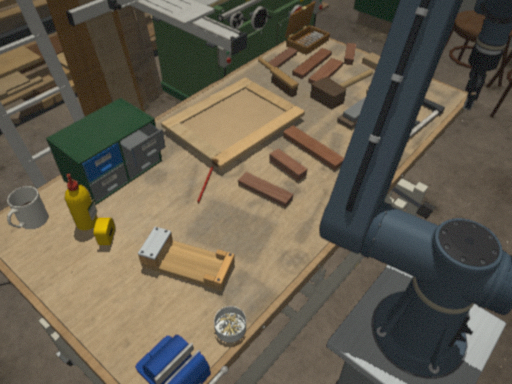

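The top view shows the blank at about (284,200), the short offcut at (336,194) and the long one at (388,197). The cradle is at (142,208), with its metal lip at the far end near (128,173). Next I measure them.

Run:
```python
from h import *
im=cv2.imread('pics/top0.png'); ci=manip.camera_info('top')
hsv=cv2.cvtColor(im,cv2.COLOR_BGR2HSV)
print('hsv blank',hsv[200,284],'table',hsv[250,220],'cradle',hsv[210,146],'lip',hsv[175,128])
sat=hsv.astype(int)
def rect(mask,roi,z,nm):
    m=np.zeros(mask.shape,np.uint8); x0,y0,x1,y1=roi; m[y0:y1,x0:x1]=mask[y0:y1,x0:x1]
    m=cv2.morphologyEx(m,cv2.MORPH_OPEN,np.ones((3,3)))
    cs=cv2.findContours(m,cv2.RETR_EXTERNAL,cv2.CHAIN_APPROX_NONE)[0]; c=max(cs,key=cv2.contourArea)[:,0]
    w=np.array([onplane('top',ci,p,z)[:2] for p in c],np.float32)*1000
    r=cv2.minAreaRect(w); print(nm,len(c),np.round(r[0],1),np.round(r[1],1),round(r[2],1)); print(cv2.boxPoints(r).round(0).tolist())
red=((sat[...,0]<11)&(sat[...,1]>80)).astype(np.uint8)
for roi,z,nm in(((262,155,305,245),.020,'blank'),((320,155,352,230),.03,'short'),((370,140,405,255),.022,'long')): rect(red,roi,z,nm)
lip=((sat[...,1]<60)&(sat[...,2]>110)).astype(np.uint8); rect(lip,(100,150,160,200),.06,'lip')
cr=((sat[...,0]>10)&(sat[...,1]>100)&(sat[...,2]>120)).astype(np.uint8); rect(cr,(105,165,190,265),.030,'cradle')
cv2.imwrite('pics/z.png',cv2.resize(np.hstack([im[145:270,95:195],cv2.cvtColor(255*(cr|lip*1)[145:270,95:195],cv2.COLOR_GRAY2BGR)]),None,fx=4,fy=4,interpolation=cv2.INTER_CUBIC))
```

```text
hsv blank [ 10 120  85] table [18 72 96] cradle [ 17 117 118] lip [ 30   4 122]
blank 10 [ 504.6 -114.6] [4.8 7.2] 88.9
[[501.0, -117.0], [508.0, -117.0], [508.0, -112.0], [501.0, -112.0]]
short 19 [ 539.1 -243.5] [11.8 14.6] 87.9
[[532.0, -249.0], [546.0, -250.0], [547.0, -238.0], [532.0, -237.0]]
long 8 [ 498.  -374.4] [4.7 4.9] 86.9
[[495.0, -377.0], [500.0, -377.0], [501.0, -372.0], [496.0, -372.0]]
lip 112 [625.5 253. ] [46.7 90.4] 21.7
[[587.0, 286.0], [621.0, 202.0], [664.0, 220.0], [630.0, 304.0]]
cradle 188 [517.5 212.1] [166.   70.4] 21.5
[[427.0, 214.0], [453.0, 149.0], [608.0, 210.0], [582.0, 275.0]]
```

View pics/z.png

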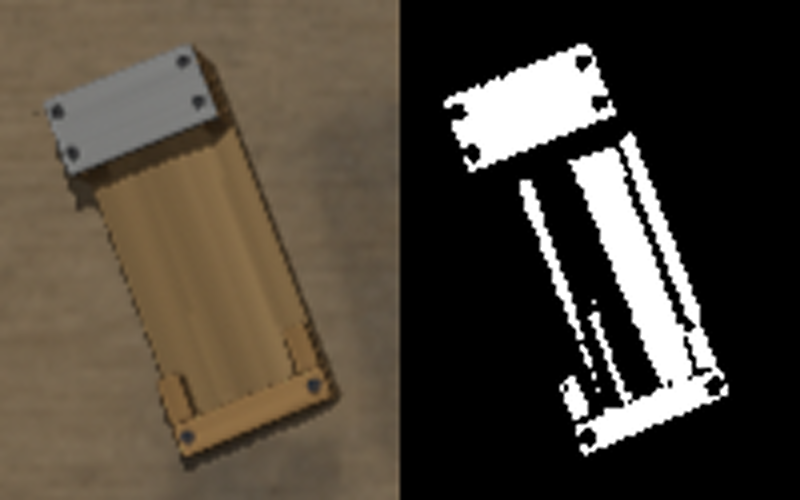

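The crop shows the lip plate clearly. The stop's near corners are at about (141.8,258.8) and (180,243.8) in full-image pixels. I still need a better mask for the blank.

Run:
```python
from h import *
im=cv2.imread('pics/top0.png'); ci=manip.camera_info('top')
for p in((141.8,258.8),(180,243.8)): print('stop corner',(onplane('top',ci,p,.038)*1000).round(1))
lab=cv2.cvtColor(im,cv2.COLOR_BGR2LAB).astype(int)
roi=im[150:250,262:405]; a=lab[150:250,262:405,1].astype(np.uint8)
th,m=cv2.threshold(cv2.GaussianBlur(a,(3,3),0),0,255,cv2.THRESH_OTSU); print('otsu',th)
cs=cv2.findContours(m,cv2.RETR_EXTERNAL,cv2.CHAIN_APPROX_NONE)[0]
for c in cs:
    if cv2.contourArea(c)<200: continue
    w=np.array([onplane('top',ci,p,.015)[:2] for p in c[:,0]+[262,150]],np.float32)*1000
    r=cv2.minAreaRect(w); print(np.round(r[0],1),np.round(r[1],1),round(r[2],1))
s=manip.sense(); R=__import__('scipy.spatial.transform',fromlist=['Rotation']).Rotation.from_quat(s['tool_rot']).as_matrix(); print(R.round(2),s['tcp_pos'])
```

```text
stop corner [422.6 217.9  38. ]
stop corner [456.3 129.5  38. ]
otsu 134.0
[ 576.2 -241.8] [ 41.2 131. ] 83.0
[ 563.  -114.4] [169.4  43.8] 7.1
[ 566.8 -365.4] [ 51.8 230.1] 83.8
[[ 0.34 -0.94 -0.  ]
 [-0.94 -0.34  0.  ]
 [-0.   -0.   -1.  ]] [ 0.21417133 -0.58682945  0.40384844]
```

```bash
python3 -m jog '[[[34,46,0,-1.6],[34,46,0,-1.6],[34,46,0,-1.6],[34,46,0,-1.6],[34,46,0,-1.6],[34,46,0,-1.6],[34,46,0,-1.6],[34,46,0,-1.6]]]' 100 30
python3 -m jog '[[[15,20,-20,0],[15,20,-20,0],[15,20,-20,0],[15,20,-20,0],[17,25,-20,0],[0,0,-20,0],[0,0,0,0],[0,0,0,0]]]'
python3 - <<'E'
from h import *
s=manip.sense();print(s['t'],s['tcp_pos'],s['tool_rot'],s['force'])
im,ci=snap('wrist','w1'); print(ci['fx'],ci['cx'],ci['cy'])
for z,n in((.02,'blank'),):
  for sx in(1,-1):
    for sy in(1,-1):
      a=np.deg2rad(7.1);l=np.array([np.cos(a),np.sin(a)]);w=np.array([-l[1],l[0]])
      print(np.round(proj('wrist',ci,[*(np.array([.563,-.1144])+sx*.085*l+sy*.0225*w),z]),1))
E
```

```text
t: 1.1
tcp_pos: [0.487, -0.2175, 0.4045]
tool_rot: [0.75, -0.661, -0.0, 0.0]
force: [0.6, -0.2, 1.0]
finger_gap: 0.997
t: 2.1
tcp_pos: [0.5633, -0.1144, 0.285]
tool_rot: [0.75, -0.661, 0.0, -0.0]
force: [0.4, -0.6, 0.3]
finger_gap: 1.001
2.1 [ 0.56327988 -0.11441626  0.28504925] [ 7.50225636e-01 -6.61181870e-01  1.63074838e-04 -4.64329892e-05] [ 0.36626753 -0.59003901  0.32185779]
297.3186396354542 258.69849972863994 194.5929893721669
[229.3  92.5]
[287.6  92.6]
[233.8 287.1]
[282.6 287.2]
```

View pics/w1.png

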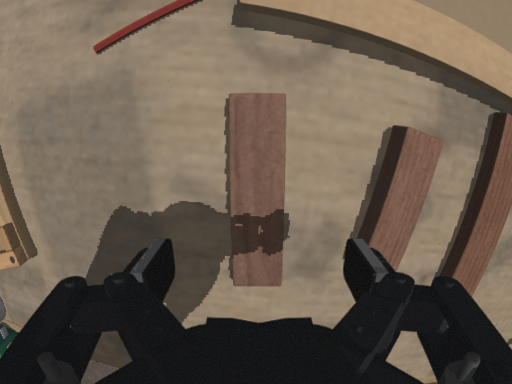

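The wrist view shows the blank's corners at about (229,93), (286,93), (234,286) and (282,286), matching the prediction within a pixel. I descend and grip.

```bash
python3 -m jog '[[[0,0,-35,0],[0,0,-35,0],[0,0,-25,0],[0,0,-12,0],[0,0,-7,0],[0,0,0,0],[0,0,0,0],[0,0,0,0]]]'
python3 -m jog '[[[0,0,0,0],[0,0,0,0],[0,0,0,0],[0,0,0,0],[0,0,0,0],[0,0,0,0],[0,0,0,0],[0,0,0,0]]]' 20 30
```

```text
t: 3.15
tcp_pos: [0.5635, -0.1142, 0.1715]
tool_rot: [0.75, -0.661, 0.001, -0.0]
force: [-0.9, 0.6, 0.2]
finger_gap: 1.0
t: 4.15
tcp_pos: [0.5636, -0.1143, 0.1714]
tool_rot: [0.75, -0.661, 0.001, -0.0]
force: [-0.7, -0.5, 4.9]
finger_gap: 0.523
```

```bash
python3 -m jog '[[[0,0,15,0],[0,0,45,0],[0,0,50,5],[2,40,10,10],[3,50,0,10],[3,50,0,10],[3,50,0,10],[3,50,0,10]]]'
python3 -m jog '[[[3,50,0,10],[3,50,0,10],[2,50,0,10],[0,40,0,10],[0,25,0,10],[0,10,0,0],[0,0,0,0],[0,0,0,0]]]'
python3 - <<'E'
from h import *
im,ci=snap('wrist','w2');b,_=snap('scene','s2');t,_=snap('top','t2')
x,_=ci,0
cv2.imwrite('pics/c2.png',np.hstack([im,t])[:,:,::-1][:, :, :] if 0 else cv2.resize(np.vstack([np.hstack([im,t]),np.hstack([b,b])])[:,:,::-1],None,fx=.78,fy=.78))
E
```

```text
t: 5.15
tcp_pos: [0.5768, 0.1275, 0.2912]
tool_rot: [0.971, -0.237, -0.0, 0.0]
force: [0.5, 0.6, -0.3]
finger_gap: 0.523
t: 6.15
tcp_pos: [0.5853, 0.3497, 0.2907]
tool_rot: [0.981, 0.192, -0.0, 0.0]
force: [0.2, 0.4, 0.2]
finger_gap: 0.523
```

View pics/c2.png

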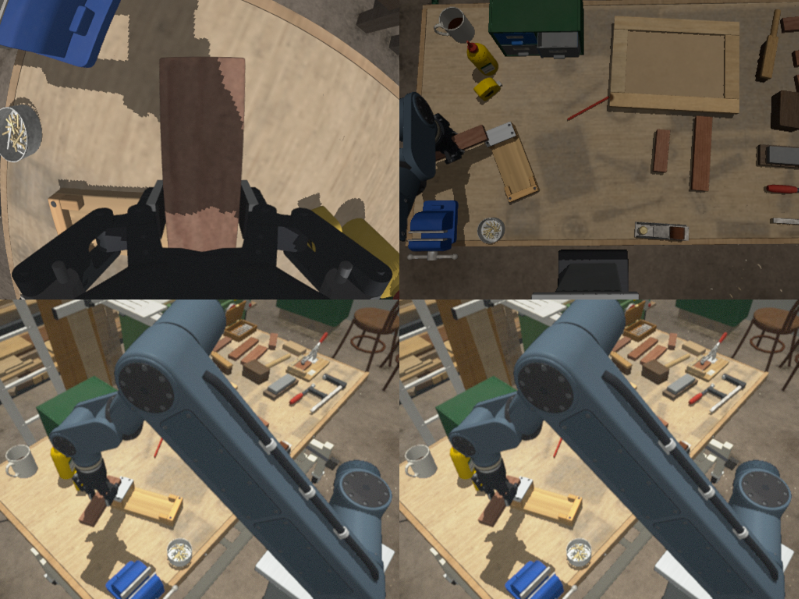

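The blank is held crosswise to the cradle with its inner end over the lip plate, at about (502,130) in the top pane. I press it down on the lip's side edge so it pivots in the pads.

```bash
python3 -m jog '[[[0,0,-35,0],[0,0,-18,0],[0,0,-6,0],[0,0,-4,0],[0,0,-4,0],[0,0,-4,0],[0,0,-3,0],[0,0,0,0]]]'
python3 - <<'E'
from h import *
im,ci=snap('wrist','w3'); cv2.imwrite('pics/w3.png',im[:,:,::-1]); print(manip.sense()['ft_torque'])
E
```

```text
t: 7.3
tcp_pos: [0.5853, 0.3517, 0.2179]
tool_rot: [0.981, 0.193, 0.001, -0.001]
force: [-3.5, 4.0, 5.1]
finger_gap: 0.522
[ 0.20663987  0.42411306 -0.13542179]
```

View pics/w3.png

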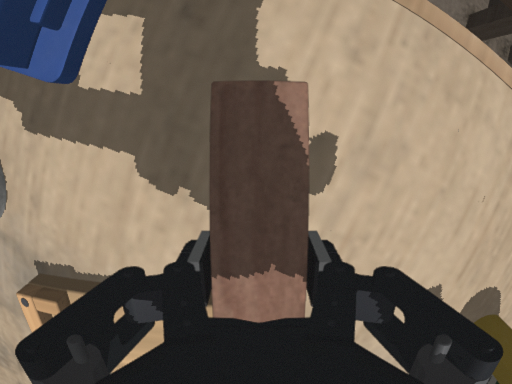

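The end away from the lip has dropped: its edge is now 97 px wide at row 82, against about 109 px at row 73 before. I work out the tilt from that.

Run:
```python
from h import *
ci=manip.camera_info('wrist'); s=manip.sense(); p=s['tcp_pos']
from scipy.spatial.transform import Rotation as Ro
R=Ro.from_quat(s['tool_rot']).as_matrix()
for nm,l,r in(('now',(211,82),(308,81.5)),('before',(205.5,74),(314,73))):
    c,d1=ray('wrist',ci,l);c,d2=ray('wrist',ci,r); d1/=np.linalg.norm(d1);d2/=np.linalg.norm(d2)
    k=.045/np.linalg.norm(d1-d2); print(nm,'end centre in tool frame mm',(R.T@(c+k*(d1+d2)/2-p)*1000).round(1))
# alternative: end at 85mm +-: intersect ray w/ circle: plane of blank mid
for nm,m in(('now',(259.5,82)),('before',(259.5,73.5))):
    c,d=ray('wrist',ci,m); C=R.T@(c-p)*1000; D=R.T@d
    for y in(78,80,82,85,88): 
        k=(y-abs(C[1]) if 0 else (np.sign(D[1])*y-C[1]))/D[1]; print(nm,y,(C+k*D).round(1))
```

```text
now end centre in tool frame mm [  0.2 -82.7 171.7]
before end centre in tool frame mm [  0.3 -84.6 156.6]
now 78 [ 1.000e-01 -7.800e+01  1.354e+02]
now 80 [  0.2 -80.  153.2]
now 82 [  0.2 -82.  171. ]
now 85 [  0.3 -85.  197.6]
now 88 [  0.4 -88.  224.3]
before 78 [ 1.000e-01 -7.800e+01  1.143e+02]
before 80 [ 1.000e-01 -8.000e+01  1.284e+02]
before 82 [  0.2 -82.  142.5]
before 85 [  0.2 -85.  163.7]
before 88 [  0.3 -88.  184.9]
```

```bash
python3 -m jog '[[[0,0,-3,0],[0,0,0,0],[0,0,25,0],[0,0,35,0],[-5,-5,0,-10],[-7,-15,0,-10],[-10,-20,0,-10],[-10,-20,0,-10]]]'
python3 -m jog '[[[-10,-20,0,-10],[-10,-20,0,-10],[-10,-20,0,-10],[-10,-20,0,-10],[0,-8,0,-10],[0,0,-10,0],[0,0,0,0],[0,0,0,0]]]'
python3 - <<'E'
from h import *
im,ci=snap('wrist','w4'); t,_=snap('top','t4')
s=manip.sense(); print(s['tcp_pos'],s['tool_rot'],s['force'])
x=np.array([.9285,.3714]);y=np.array([-x[1],x[0]]);b=np.array([.5436,.218])
for n,p in(('lipL',(64,46.5,40)),('lipR',(64,-46.5,40)),('stopL',(-92,32,18)),('stopR',(-92,-32,18))): print(n,np.round(proj('wrist',ci,[*(b+(p[0]*x+p[1]*y)/1000),.02+p[2]/1000]),1))
E
```

```text
t: 8.35
tcp_pos: [0.5534, 0.2897, 0.2731]
tool_rot: [0.988, -0.157, 0.0, 0.001]
force: [-0.2, 0.1, -0.7]
finger_gap: 0.516
t: 9.35
tcp_pos: [0.5134, 0.2031, 0.2633]
tool_rot: [0.831, -0.557, -0.0, 0.0]
force: [-0.2, 0.2, 0.2]
finger_gap: 0.521
[0.51334397 0.20322274 0.26361756] [ 8.30621245e-01 -5.56837790e-01  1.33199623e-04 -7.09438903e-05] [ 0.30030058 -0.17149957 -0.86991715]
lipL [175.2  64.4]
lipR [336.   65.2]
stopL [212.6 285.1]
stopR [296.2 285.9]
```

View pics/w4.png

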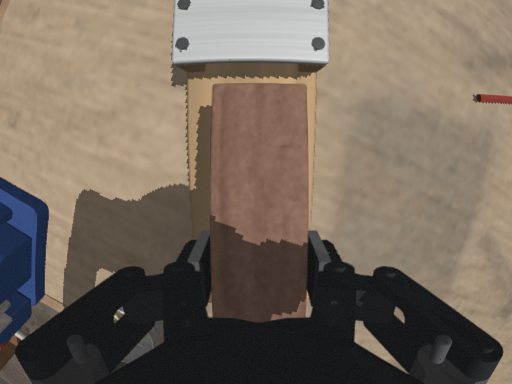

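The wrist view shows the lip edge level at row 63, from (173,63) to (328,63), so its centre is at column 250. The blank's centre is at column 259, so it needs to go about 5 mm left. The yaw is good and the blank's leading edge at row 84 is short of the lip. I shift, lower and advance.

```bash
python3 -m jog '[[[-2,5,-10,0],[0,0,-16,0],[0,0,-12,0],[0,0,-8,0],[0,0,-4,0],[0,0,-2,0],[0,0,0,0],[0,0,0,0]]]'
python3 - <<'E'
from h import *
im,ci=snap('wrist','w5'); b,_=snap('scene','s5')
cv2.imwrite('pics/c5.png',np.hstack([cv2.resize(im[20:300,120:400],(400,400)),cv2.resize(b[180:330,90:240],(400,400),interpolation=cv2.INTER_CUBIC)])[:,:,::-1])
E
```

```text
t: 10.45
tcp_pos: [0.5115, 0.2079, 0.2121]
tool_rot: [0.83, -0.557, 0.0, -0.0]
force: [0.0, -0.1, -0.1]
finger_gap: 0.522
```

View pics/c5.png

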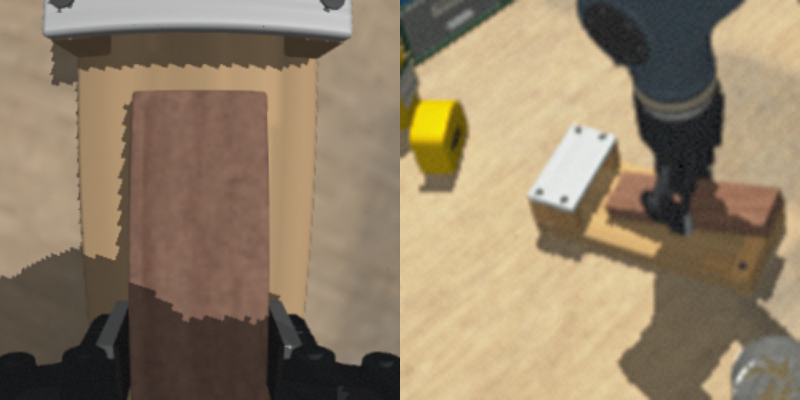

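The blank is now centred under the lip: its centre is at crop column 199.5, the lip's at 198. It is nose down with the near end above the stop. I slide it in.

```bash
python3 -m jog '[[[5,2,0,0],[6,2.5,0,0],[6,2.5,0,0],[5,2,0,0],[4,1.5,0,0],[3,1.5,0,0],[2.5,1,0,0],[0,0,0,0]]]'
python3 - <<'E'
from h import *
im,ci=snap('wrist','w6'); b,_=snap('scene','s6')
cv2.imwrite('pics/c6.png',np.hstack([cv2.resize(im[20:300,120:400],(400,400)),cv2.resize(b[180:330,90:240],(400,400),interpolation=cv2.INTER_CUBIC)])[:,:,::-1])
E
```

```text
t: 11.55
tcp_pos: [0.543, 0.221, 0.2118]
tool_rot: [0.83, -0.557, 0.0, -0.0]
force: [-0.2, 0.5, 0.3]
finger_gap: 0.524
```

View pics/c6.png

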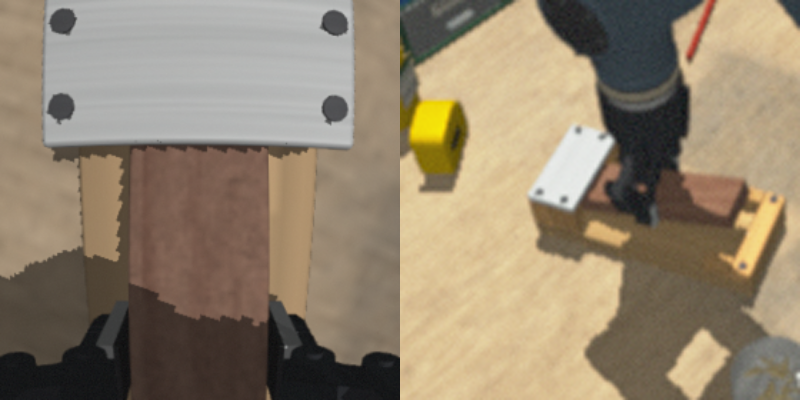

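The far end is hooked under the lip with no contact force, and the near end is just inside the stop and above it. I lower it.

```bash
python3 -m jog '[[[1,0,-3,0],[0,0,-4,0],[0,0,-4,0],[0,0,-3,0],[0,0,-3,0],[0,0,-2,0],[0,0,-1,0],[0,0,0,0]]]'
python3 - <<'E'
from h import *
im,ci=snap('wrist','w7'); b,_=snap('scene','s7'); t,_=snap('top','t7')
cv2.imwrite('pics/c7.png',np.hstack([cv2.resize(t[145:270,95:195],(400,400)),cv2.resize(b[180:330,90:240],(400,400),interpolation=cv2.INTER_CUBIC)])[:,:,::-1])
E
```

```text
t: 12.65
tcp_pos: [0.5438, 0.2209, 0.1916]
tool_rot: [0.83, -0.557, 0.0, -0.0]
force: [-1.0, -0.6, 3.1]
finger_gap: 0.524
```

View pics/c7.png

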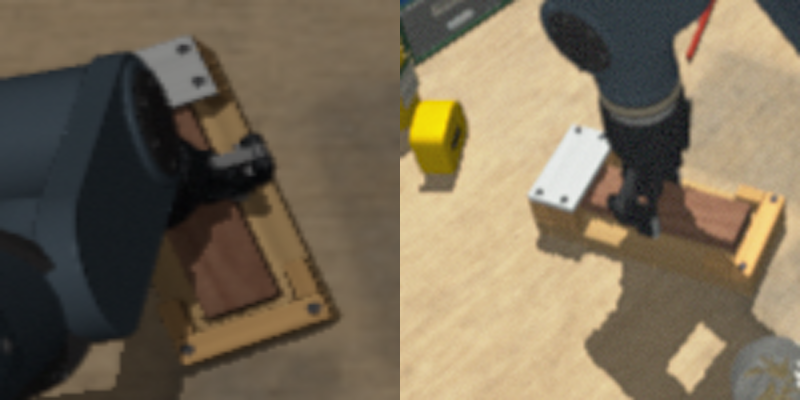

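The near end has dropped inside the stop, with a small gap showing and 3 N of contact. I press slightly, release and retreat upward.

```bash
python3 -m jog '[[[0,0,-1,0],[0,0,0,0],[0,0,0,0],[0,0,0,0],[0,0,0,0],[0,0,0,0],[0,0,0,0],[0,0,0,0]]]' 
python3 -m jog '[[[0,0,0,0],[0,0,0,0],[0,0,0,0],[0,0,0,0],[0,0,0,0],[0,0,0,0],[0,0,0,0],[0,0,0,0]]]' 90
python3 -m jog '[[[0,0,8,0],[0,0,20,0],[0,0,40,0],[0,0,50,0],[-20,-20,30,0],[0,-55,0,0],[0,-55,0,0],[0,-55,0,0]]]'
python3 -m jog '[[[0,-55,0,0],[0,-55,0,0],[0,-55,0,0],[0,-30,0,0],[0,0,0,0],[0,0,0,0],[0,0,0,0],[0,0,0,0]]]'
python3 - <<'E'
from h import *
b,_=snap('scene','s8'); t,_=snap('top','t8')
cv2.imwrite('pics/c8.png',np.hstack([cv2.resize(t[145:270,95:195],(400,500),interpolation=cv2.INTER_CUBIC),cv2.resize(b[200:300,120:250],(400,500),interpolation=cv2.INTER_CUBIC)])[:,:,::-1])
E
```

```text
t: 13.8
tcp_pos: [0.5439, 0.221, 0.1914]
tool_rot: [0.83, -0.557, 0.0, -0.0]
force: [-2.5, -0.3, 6.9]
finger_gap: 0.526
t: 14.8
tcp_pos: [0.5437, 0.2209, 0.1907]
tool_rot: [0.83, -0.557, 0.0, -0.0]
force: [0.2, -0.6, -0.0]
finger_gap: 0.901
t: 15.8
tcp_pos: [0.5234, 0.0345, 0.3397]
tool_rot: [0.83, -0.557, 0.001, -0.0]
force: [0.5, -0.5, 0.8]
finger_gap: 0.901
t: 16.8
tcp_pos: [0.5237, -0.1579, 0.3388]
tool_rot: [0.831, -0.557, -0.0, -0.0]
force: [0.2, 0.4, 0.2]
finger_gap: 0.9
```

View pics/c8.png

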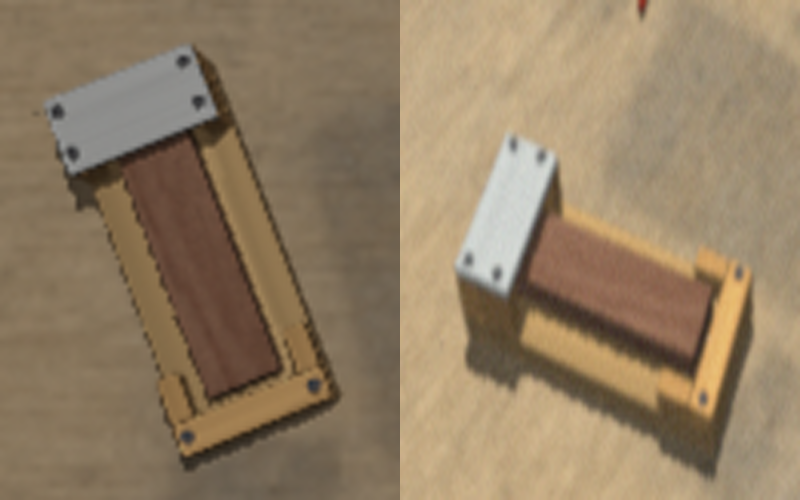

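The blank lies under the lip, and its near end is clear inside the stop, with corners at crop (212,397) and (281,370). I triangulate the near end's top corners to check it is flat.

Run:
```python
from h import *
ct=manip.camera_info('top');cs=manip.camera_info('scene')
for a,b in(((148,244.25),(216.5,270.5)),((165.25,237.5),(221.4,257))):
    c1,d1=ray('top',ct,a);c2,d2=ray('scene',cs,b)
    k=np.linalg.lstsq(np.c_[d1,-d2],c2-c1,rcond=None)[0]; print(((c1+k[0]*d1+c2+k[1]*d2)*500).round(1),np.linalg.norm(c1+k[0]*d1-c2-k[1]*d2)*1000)
```

```text
[455.8 204.5  36.7] 0.48616400487522915
[473.  165.8  36.5] 4.03094984867745
```

```bash
python3 -c "
from station import manip
print(manip.sense()['t']); manip.sign_off()"
```

```text
16.9
the job is handed in; nothing more can be done
```

The middle-length offcut is loaded in the cradle and the job is handed in at 16.9 s: one end is under the lip and the other lies behind the near stop.

- **Method:** The moves could not tilt the tool, so I gripped the offcut at mid-length and pressed one end on the side edge of the lip. It pivoted in the pads by an estimated 12°. I then turned it, slid the low end under the lip with no contact force, lowered the near end inside the stop, released it and moved the arm well away.
- **Last checks:** The final views show the offcut under the lip with a small gap at the stop. Triangulating the near end's top corners gave 36.5 and 36.7 mm above the worktop, against 40 mm expected for lying flat, about the accuracy of the pixel picks. One of the two corners matched poorly between the views, by 4 mm.
- **Forces:** The highest force reading was about 7 N, taken at the ends of moves rather than throughout.
- **Other offcuts:** The arm did not go near the other two, but I did not re-measure them at the end.

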